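# Unstack the washer tins and ratchet clips by the tool drawer

## Robot

A 6-joint arm with a two-finger parallel gripper is mounted at the origin on the work surface. World frame = base frame: x ahead of the robot, y to its left, z up, the work surface at z = 0. Lengths are in m, angles in rad, forces in N, time in s.
With the tool pointing down it reaches from about 0.375 to 0.75 m from the base axis. Payload 9 kg.
Tool frame: the origin (TCP) lies at the very end of the fingers, on their centre line; the grasp point (between the pads) lies behind it (robot.tcp_to_grasp is the z of the grasp point in the tool frame, in m); z points along the fingers, y is the line along which they close (so a half turn about z gives the same grasp; the last joint's range is limited). The gripper opens to 85 mm and grips with 20 to 120 N. Pads are 22 mm wide; open, the fingers measure 114 mm over their backs; the gripper's body (76 mm by 85 mm) begins 54 mm behind the grasp point. The pads swing forward as they close: fully open they stand 13 mm farther back than shut.
Start: joints at [1.005, 0.104, 0.097, 1.564, 0, 1.353], TCP at [0.205, 0.564, 0.231] pointing down, gripper open.
Joint ranges: [-2.99, 2.99], [-0.84, 1.86], [-1.1, 1.16], [-1.84, 2.11], [-1.51, 1.56], [-3.14, 3.14]. Speed limits (rad/s): [2.22, 2.22, 2.57, 3.14, 3.14, 3.14].

## Interface

Orientations are given as a 3x3 rotation matrix whose columns are the frame's x, y, z axes.
In Python, from bench import robot, eoat, kin, sensors, snapshot, camera_info, hand_in gives the robot as it stands. Calls block until the motion is done:
- robot.move_ptp(position, orientation): joint-space move of the TCP to a pose.
- robot.servo_line(position, frame=None, velocity=0.15): straight line of the TCP; frame=None keeps the orientation; velocity is the mean speed in m/s.
- robot.move_j(angles): joint-space move.
- eoat.set_gripper(opening, force=None): finger opening in m; force is the grip in N (None keeps the last); returns when the fingers have stopped.
- robot.pause(seconds).
- kin.solve_ik(position, orientation): joint angles nearest the present ones, or None.
- sensors.read_state(): the state.
- snapshot(name): name is "side" or "top" or "wrist"; returns the picture (400x640x3 uint8, blue, green, red); there is no depth.
- camera_info(name): a dict with "camera_matrix" (3x3 intrinsics, pixels), "position" and "attitude" of the camera in the world; the wrist camera has in their place "tool_from_camera" (4x4, takes a point from camera to tool coordinates, whose origin is the TCP and whose axes are the flange's). Camera axes: x right, y down, z forward; pixel columns grow to the right and rows downward; lengths in m; the calibration is good to about 2 mm. A picture is of the moment at which its call begins: read the wrist's pose just before it. camera_info takes no time and is no camera call.
A pose or a line that the arm cannot do raises robot.MotionError and nothing moves.
- hand_in(): hands the job in; it is judged then, once.
The state is a dict: "time": time; "qpos": joint angles; "qd": joint speeds; "joint_efforts": joint torques, N m; "position": TCP position; "tcp_rot": TCP orientation; "force": force on the tool from outside, world axes, zero at the start; "ft_torque": the same for the moment, N m; "grip_width": finger opening in m; "grip_force": force on a finger pad.
Only numpy, scipy, OpenCV 4.12 (cv2) and the standard library are available. Lean on these libraries where they do the work, as an engineer would, in place of code of your own. Each camera call takes 0.05 s, during which the arm holds its last target. There are 200 camera calls.

## Task

Take the stack apart one thing at a time from the top down: first lay the two ratchet clips in the middle of their square pads, the clip whose jaws are locked shut on the green pad and the one whose jaws stand open on the yellow pad. Then set the small red-lidded tin on the blue mat and last the big grey-lidded tin on the cork mat, each centred and lying lengthwise along its mat. Keep the tins level and leave the torch and the screwdriver where they lie.

Things in the scene. Friction and masses are not known exactly. Their poses are not given: they have to be found in the camera images.
- clip_shut_centre (a point): Rigid ratchet clip locked shut (jaws together), flat on the small tin. Orange handles, steel jaws with black tips, dark steel pivot block 24 x 24 mm from above, 16 mm tall, brass pin. 84 mm long, 24 mm wide. Origin: middle of the pivot block, 8 mm above the underside; x towards the jaw tips, y across, z up. Grip across the block along y. 50 to 100 g.
- clip_open_centre (a point): Rigid ratchet clip, same kind and colours, ratcheted open: jaws spread in a V about 45 mm wide at the tips, handles about 45 mm. 84 mm long, pivot block 24 x 24 x 16 mm; flat on the small tin, 72 mm beside the other. Origin: middle of the pivot block, 8 mm above the underside; x towards the jaw tips, y across. Grip across the block along y; arms keep within its width there. 50 to 100 g.
- tin_small_centre (a point): Small lidded steel tin with a red lid (the lid stays on), 46 mm (x) by 136 mm (y, its length) by 24 mm tall. Starts centred on top of the big tin, carrying the two clips. Origin at its centre, 12 mm above its underside. 110 to 220 g.
- tin_big_centre (a point): Big lidded steel tin of washers with a grey lid (the lid stays on), 62 mm (x) by 170 mm (y, its length) by 32 mm tall, standing on the counter (height 0) at the bottom of the stack. Origin at its centre, 16 mm above its underside. 270 to 530 g.
- pad_green: Square green pad 104 x 104 mm, 3 mm thick, fixed to the counter: place of the shut clip, lying either way round in its middle. Origin at the centre of its underside, at counter height; its top is 3 mm higher.
- pad_yellow: Square yellow pad 104 x 104 mm, 3 mm thick, fixed: place of the open clip, either way round. Origin at the centre of its underside, at counter height; top 3 mm higher.
- mat_blue: Blue mat 70 mm (x) by 160 mm (y, its length), 3 mm thick, fixed: place of the small red-lidded tin, lengthwise. Origin at the centre of its underside, at counter height; top 3 mm higher.
- mat_cork: Brown cork mat 84 mm (x) by 190 mm (y, its length), 3 mm thick, fixed: place of the big grey-lidded tin, lengthwise. Origin at the centre of its underside, at counter height; top 3 mm higher.
- torch_centre (a point): Bystander: grey plastic torch with a red switch, lying on the counter, 150 mm long (along y), 44 mm wide and 44 mm high at its head. Origin at its middle, 19 mm above the counter. Leave it alone.
- screwdriver: Bystander: magenta-handled screwdriver lying crosswise beyond the work, about 200 mm long and 30 mm high. Origin on its underside. Leave it alone.
Things that resemble listed ones, but are neither listed nor needed, are in the scene too. Of the things that look like the pad_green, the smallest one is meant. Leave any purple look-alike of the part that bears clip_open_centre alone.

How it is judged:
On the way, in this order (a step that is already met when the one before it is completed fails the run):
1. the shut clip lies on the green pad and the open clip on the yellow pad (horizontal distance between clip_shut_centre and pad_green below 0.015 m and height (world z) of each of clip_shut_centre, clip_open_centre below 0.016 m and angle between each of clip_shut_centre, clip_open_centre's own z axis and vertical below 0.1 rad and horizontal distance between clip_open_centre and pad_yellow below 0.015 m), for 0.2 s.
2. then the small tin lies on the blue mat (horizontal distance between tin_small_centre and mat_blue below 0.012 m and angle between the y axis of tin_small_centre and the y axis of mat_blue, either way round below 0.15 rad and height (world z) of tin_small_centre below 0.02 m and angle between tin_small_centre's own z axis and vertical below 0.08 rad), for 0.2 s.
3. then the big tin lies on the cork mat (horizontal distance between tin_big_centre and mat_cork below 0.012 m and angle between the y axis of tin_big_centre and the y axis of mat_cork, either way round below 0.15 rad and height (world z) of tin_big_centre below 0.024 m and angle between tin_big_centre's own z axis and vertical below 0.08 rad), for 0.2 s.
At the end, for the whole second after the job is handed in: Shut clip flat on the green pad, open clip on the yellow pad, pivots within 15 mm of the pad centres; small tin on the blue mat, big tin on the cork mat, lids up, within 12 mm of centre and 0.15 rad of the mat's length; all released and at rest (all of step 1 and all of step 2 and all of step 3 and linear speed of each of clip_shut, clip_open, tin_small, tin_big below 0.02 m/s); the robot touches nothing.
It fails at once if a tin was tipped by more than 0.5 rad (angle between any of tin_big_centre, tin_small_centre's own z axis and vertical above 0.5 rad).
It fails at once if the torch or the screwdriver was pushed more than 20 mm (distance of any of torch_centre, screwdriver from where it was at the start of the episode above 0.02 m).
It also fails if it takes over 115 s, if anything falls off the work surface, if the arm or the gripper's body presses on something with over 40 N, if the wrist force passes 120 N, or if a joint passes its speed limit or range.

## Working session

There is one attempt and no reset: what is moved stays moved. The work goes in short steps, each a Python script; the robot and the scene stay as the last script left them, time stands still between calls to the robot, and variables do not carry over. Pictures are saved under pics/ and viewed, at most 14 in all, crops included, and the job is handed in when it is done.

```bash
ls; mkdir -p pics
python3 - <<'E'
from bench import *
import cv2,numpy as np
np.set_printoptions(precision=4,suppress=True)
for n in("top","side","wrist"):
    cv2.imwrite(f"pics/{n}0.png",snapshot(n)); print(n,camera_info(n))
s=sensors.read_state();print(s["time"],s["position"],s["tcp_rot"],robot.tcp_to_grasp)
E
```

```text
pics
top {'camera_matrix': array([[474.4043,   0.    , 315.1303],
       [  0.    , 474.4043, 205.4626],
       [  0.    ,   0.    ,   1.    ]]), 'position': array([ 0.2918, -0.0022,  1.2101]), 'attitude': array([[-0.0625, -0.9765,  0.2065],
       [-0.998 ,  0.062 , -0.0086],
       [-0.0044, -0.2066, -0.9784]])}
side {'camera_matrix': array([[411.2726,   0.    , 318.3706],
       [  0.    , 411.2726, 199.5028],
       [  0.    ,   0.    ,   1.    ]]), 'position': array([ 0.2961, -0.7682,  1.0006]), 'attitude': array([[ 0.9597, -0.2   ,  0.1975],
       [-0.2804, -0.7305,  0.6227],
       [ 0.0197, -0.6529, -0.7572]])}
wrist {'camera_matrix': array([[308.3344,   0.    , 320.9106],
       [  0.    , 308.3344, 199.5309],
       [  0.    ,   0.    ,   1.    ]]), 'tool_from_camera': array([[-0.0011, -0.9595, -0.2816,  0.0716],
       [ 1.    , -0.0007, -0.0015, -0.0008],
       [ 0.0012, -0.2816,  0.9595, -0.1428],
       [ 0.    ,  0.    ,  0.    ,  1.    ]])}
0.15 [0.2044 0.5639 0.2307] [[-0.9401  0.3408 -0.0005]
 [ 0.3408  0.9401 -0.0009]
 [ 0.0002 -0.001  -1.    ]] -0.0187
```

View pics/top0.png

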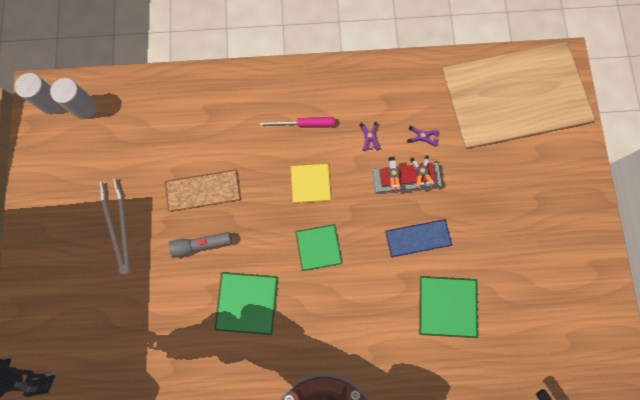

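View pics/side0.png

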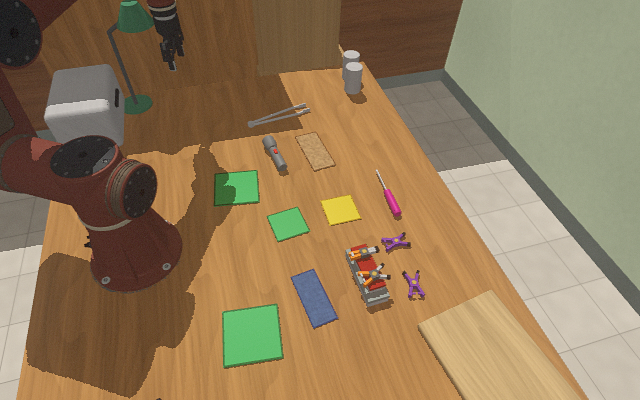

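The top view shows the stack at (407,178), with the shut clip at (394,173) and the open clip at (423,173). Yellow pad is at (311,183), cork mat at (203,190), blue mat at (419,238), torch at (200,244), screwdriver at (300,123).
Look-alikes: green pads at (319,247), (247,303) and (449,307), of which the smallest, (319,247), is meant. Purple clips at (370,136) and (423,135) are to be left alone.

```bash
cat > h.py <<'E'
from bench import *
import cv2,numpy as np
np.set_printoptions(precision=4,suppress=True)
def cam(n,s=None):
    c=camera_info(n)
    if n=="wrist":
        s=s or sensors.read_state();T=c["tool_from_camera"];R=s["tcp_rot"]
        return c["camera_matrix"],s["position"]+R@T[:3,3],R@T[:3,:3]
    return c["camera_matrix"],c["position"],c["attitude"]
def ray(c,px,z):
    K,p,R=c;d=R@np.linalg.inv(K)@np.array([px[0],px[1],1.]);return p+d*(z-p[2])/d[2]
def mask(im,lo,hi):
    m=cv2.inRange(cv2.cvtColor(im,cv2.COLOR_BGR2HSV),np.array(lo),np.array(hi))
    return cv2.morphologyEx(m,cv2.MORPH_CLOSE,np.ones((3,3)))
def rects(c,m,z,amin):
    """min-area rectangles in world xy of blobs: centre, (short,long), yaw of long axis"""
    out=[]
    for k in cv2.findContours(m,cv2.RETR_EXTERNAL,cv2.CHAIN_APPROX_NONE)[0]:
        if cv2.contourArea(k)<amin: continue
        w=np.array([ray(c,p[0],z)[:2] for p in k])
        r=cv2.minAreaRect((w*1000).astype(np.float32)); b=cv2.boxPoints(r)/1000
        e=[b[1]-b[0],b[2]-b[1]]; e.sort(key=np.linalg.norm)
        out.append((k[:,0].mean(0).round(),np.array(r[0])/1000,np.array([np.linalg.norm(v) for v in e]),np.arctan2(e[1][1],e[1][0])%np.pi))
    return out
def down(yaw):
    """tool down, closing line (y) at world angle yaw"""
    y=np.array([np.cos(yaw),np.sin(yaw),0]);z=np.array([0,0,-1.]);return np.column_stack([np.cross(y,z),y,z])
COL=dict(green=((50,100,60),(75,255,255)),yellow=((23,150,120),(33,255,255)),blue=((105,90,40),(122,255,255)),
 red=((0,170,60),(4,255,255)),orange=((6,200,180),(16,255,255)))
E
python3 - <<'E'
from h import *
top=cv2.imread("pics/top0.png");side=cv2.imread("pics/side0.png")
for n,im in(("top",top),("side",side)):
    c=cam(n)
    for k,z in(("green",.003),("yellow",.003),("blue",.003),("red",.056),("orange",.064)):
        for r in rects(c,mask(im,*COL[k]),z,25 if k in("red","orange") else 250): print(n,k,*r)
hsv=cv2.cvtColor(top,cv2.COLOR_BGR2HSV)
for p in((215,185),(195,200),(260,185),(402,187),(378,182),(394,180),(398,186)):print(p,hsv[p[1],p[0]])
a=cv2.resize(top[115:215,340:470],None,fx=4,fy=4,interpolation=2);b=cv2.resize(side[225:325,330:430],(400,400),interpolation=2)
o=np.zeros((400,800,3),np.uint8);o[:400,:400]=a[:,100:500];o[:,400:]=b;cv2.imwrite("pics/crop0.png",o)
E
```

```text
top green [448. 307.] [ 0.2703 -0.3266] [0.14   0.1404] 1.4531473
top green [246. 303.] [0.3104 0.1746] [0.14   0.1407] 1.4348861
top green [318. 247.] [ 0.4382 -0.014 ] [0.1009 0.1011] 1.6868489
top yellow [310. 183.] [ 0.6093 -0.0038] [0.0961 0.0965] 1.5681279
top blue [418. 238.] [ 0.4457 -0.2708] [0.0661 0.1552] 1.6997955
top red [385. 176.] [ 0.5996 -0.1916] [0.019  0.0431] 0.056799192
top red [407. 174.] [ 0.6023 -0.2497] [0.0416 0.0444] 0.06093304
top red [431. 171.] [ 0.6053 -0.3084] [0.0098 0.0422] 0.060778882
side green [251. 335.] [ 0.2711 -0.3271] [0.1417 0.1431] 1.4562702
side green [288. 224.] [ 0.439  -0.0147] [0.1016 0.1033] 1.686645
side green [236. 188.] [0.3113 0.1741] [0.1394 0.1442] 1.4345133
side yellow [340. 209.] [ 0.6104 -0.0042] [0.1016 0.1027] 1.572561
side red [377. 284.] [ 0.6055 -0.3078] [0.0196 0.0433] 0.17373098
side red [367. 265.] [ 0.6026 -0.2461] [0.0349 0.045 ] 0.08129124
side red [358. 247.] [ 0.5997 -0.1873] [0.009  0.0448] 0.09758794
(215, 185) [ 13 112 182]
(195, 200) [ 14 114 195]
(260, 185) [ 12 136 185]
(402, 187) [50  8 90]
(378, 182) [ 39  11 156]
(394, 180) [ 10 180 196]
(398, 186) [  9 117 223]
```

View pics/crop0.png

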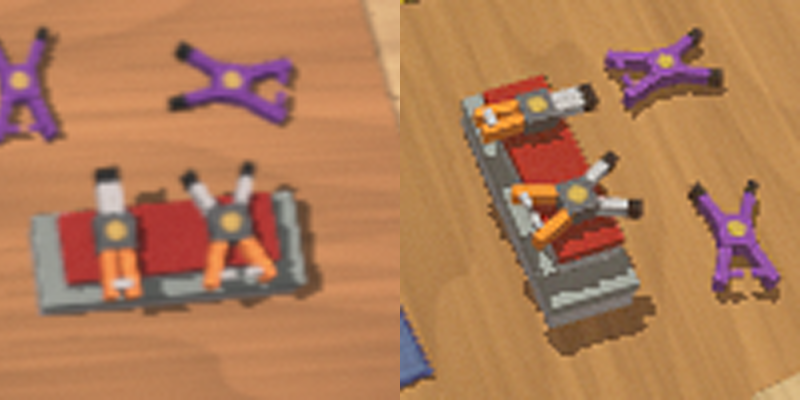

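The crop confirms the choice. The shut clip (jaws together) has its pin at about (394,172) and the open V-shaped clip has its pin at about (423,170.5). Both sit on the red lid, and the purple ones are off to the side. Pads measure 101 mm for the chosen green against 140 mm for the others. Next I go above the stack for a close look.

```bash
cat >> h.py <<'E'
def pose(p,yaw):
    """nearest-to-middle wrist of the two equal half turns"""
    best=None
    for a in(yaw,yaw+np.pi):
        q=kin.solve_ik(np.asarray(p,float),down(a))
        if q is not None and(best is None or abs(q[5])<abs(best[1][5])): best=(a,q)
    return best
E
python3 - <<'E'
from h import *
top=cv2.imread("pics/top0.png");c=cam("top")
hs=cv2.cvtColor(cv2.GaussianBlur(top,(7,7),0),cv2.COLOR_BGR2HSV)
sub=np.zeros(top.shape[:2],np.uint8);sub[160:220,155:255]=cv2.inRange(hs,np.array((5,60,60)),np.array((25,124,255)))[160:220,155:255]
for r in rects(c,sub,.003,200):print("cork",*r)
for n,p in(("shut",(394.2,172)),("open",(423,170.5))):print(n,ray(c,p,.073))
m=mask(top,*COL["red"]);m[:, :370]=0;m[:,450:]=0;m=cv2.morphologyEx(m,cv2.MORPH_CLOSE,np.ones((25,25)))
for r in rects(c,m,.056,200):print("lid",*r)
a,q=pose([.59,-.25,.22],1.63);print(a,q)
robot.move_ptp([.59,-.25,.22],down(a))
s=sensors.read_state();print(s["time"],s["position"])
cv2.imwrite("pics/w1.png",snapshot("wrist"))
E
```

```text
cork [202. 190.] [0.6061 0.2802] [0.0794 0.1857] 1.6732316
shut [ 0.6041 -0.2137  0.073 ]
open [ 0.6034 -0.2854  0.073 ]
lid [407. 174.] [ 0.6021 -0.2477] [0.044  0.1317] 1.6103396
1.63 [-0.6045  0.2287  0.214   1.5561  0.     -0.6637]
3.3 [ 0.5903 -0.2493  0.2201]
```

View pics/w1.png

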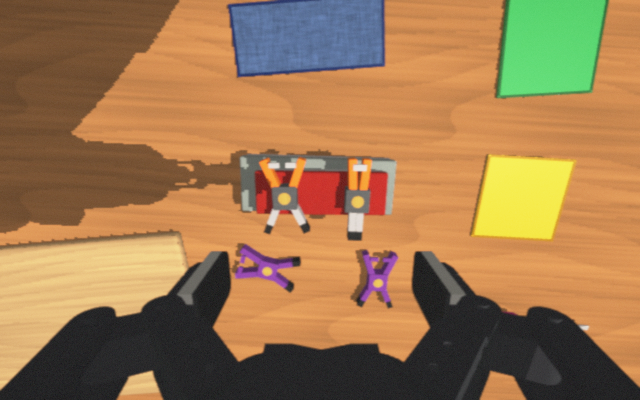

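The wrist view shows the shut clip's pin at (357.5,202), with its axis running from (360,165) to (355,237). The open clip's pin is at (284.5,198.5). The lid is red, and the purple clips are at (267,271) and (378,283). I check these against the top camera, then grasp the shut clip.

```bash
cat >> h.py <<'E'
def pick(p,yaw,z,opening,force,lift=.2):
    a,_=pose([*p,lift],yaw)
    eoat.set_gripper(opening,20);robot.move_ptp([*p,lift],down(a))
    robot.servo_line([*p,z+.04],velocity=.2);robot.servo_line([*p,z],velocity=.06)
    eoat.set_gripper(max(0,opening-.03),force)
    s=sensors.read_state();print("grip",s["time"],s["grip_width"],s["grip_force"],s["force"])
    robot.servo_line([*p,lift],velocity=.15)
    s=sensors.read_state();print("lifted",s["grip_width"],s["grip_force"],s["force"])
def place(p,yaw,z,opening,lift=.2):
    a,_=pose([*p,lift],yaw)
    robot.move_ptp([*p,lift],down(a))
    robot.servo_line([*p,z+.03],velocity=.2);robot.servo_line([*p,z],velocity=.05)
    s=sensors.read_state();print("down",s["time"],s["position"],s["force"],s["grip_width"])
    eoat.set_gripper(opening,20);robot.servo_line([*p,lift],velocity=.15)
E
python3 - <<'E'
from h import *
im=cv2.imread("pics/w1.png");c=cam("wrist");t=cam("top")
for n,p,h,j,tp in(("shut",(357.5,202),(360,165),(355,237),(394.2,172)),("open",(284.5,198.5),(282.5,165),(287,230),(423,170.5))):
    d=(ray(c,j,.064)-ray(c,h,.064))[:2]
    w=ray(c,p,.073);print(n,w,ray(t,tp,.073),np.linalg.norm(d),np.arctan2(d[1],d[0])+np.pi/2)
m=mask(im,*COL["red"]);m=cv2.morphologyEx(m,cv2.MORPH_CLOSE,np.ones((35,35)))
for r in rects(c,m,.056,200):print("lid",*r)
for k in("yellow","blue"):
    for r in rects(c,mask(im,*COL[k]),.003,800):print(k,*r)
E
```

```text
shut [ 0.6038 -0.2137  0.073 ] [ 0.6041 -0.2137  0.073 ] 0.07610748223147075 1.596616338961832
open [ 0.6044 -0.2853  0.073 ] [ 0.6034 -0.2854  0.073 ] 0.06825553025008722 1.66334334426758
lid [321. 192.] [ 0.6017 -0.25  ] [0.0454 0.133 ] 1.613352
yellow [522. 196.] [ 0.6083 -0.0059] [0.1003 0.1005] 1.5703481
blue [307.  35.] [ 0.4449 -0.2729] [0.0695 0.1581] 1.6998146
```

Run:
```python
from h import *
pick((.604,-.2137),1.60,.058,.044,50)
place((.4387,-.0143),1.687,.0055,.044)
cv2.imwrite("pics/w2.png",snapshot("wrist"));
c=cam("wrist");im=cv2.imread("pics/w2.png")
for r in rects(c,mask(im,*COL["green"]),.003,800):print(*r)
```

```text
grip 5.9083 0.022806862318732933 49.540865421295166 [-0.5083 -0.2301  3.216 ]
lifted 0.022407645881549386 48.996872305870056 [-0.4696  0.555  -0.6339]
down 9.75 [ 0.4381 -0.0141  0.0057] [-6.2201  1.5422 12.1978] 0.022719456549164685
[321. 172.] [ 0.4369 -0.0159] [0.1019 0.1024] 0.11271161
[520.  71.] [0.309  0.1735] [0.1436 0.1437] 3.0021667
[47. 25.] [ 0.3152 -0.3035] [0.056  0.0837] 1.4533116
```

View pics/w2.png

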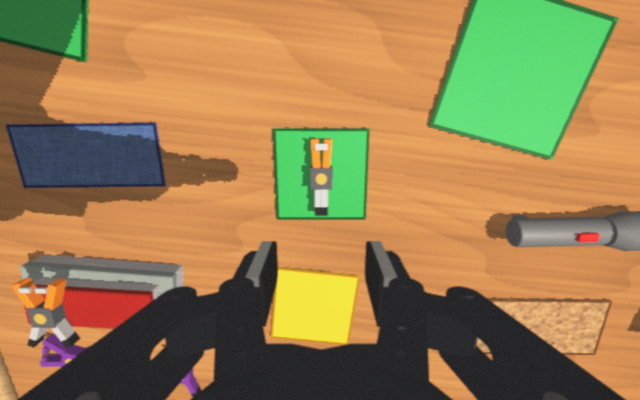

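The shut clip lies with its pin at (320,179), in the middle of the green pad, centre about (321,173). It is flat. Now the open clip.

Run:
```python
from h import *
pick((.6040,-.2853),1.64,.058,.044,50)
place((.6092,-.0046),1.57,.0070,.044)
c=cam("wrist");im=snapshot("wrist");cv2.imwrite("pics/w3.png",im)
for r in rects(c,mask(im,*COL["yellow"]),.003,800):print(*r)
a,_=pose([.585,-.25,.2],1.613);robot.move_ptp([.585,-.25,.2],down(a))
c=cam("wrist");im2=snapshot("wrist");cv2.imwrite("pics/w4.png",im2)
for r in rects(c,mask(im2,*COL["red"]),.056,800):print("lid",*r)
o=np.hstack([im[60:360,120:520],im2[60:360,120:520]]);cv2.imwrite("pics/c34.png",o)
print(sensors.read_state()["time"])
```

```text
grip 14.8083 0.02285458682434822 45.02705146915517 [-0.3115  1.5309  4.0448]
lifted 0.022844592897320454 44.47580550564453 [-0.5541 -0.3139 -1.0239]
down 18.7083 [ 0.6091 -0.0046  0.0068] [ 0.0427  0.3043 -0.4632] 0.02259889002072704
[322. 174.] [ 0.6092 -0.0049] [0.0981 0.0992] 1.5689108
lid [320. 202.] [ 0.6014 -0.2502] [0.0447 0.1332] 1.6126593
21.55
```

View pics/c34.png

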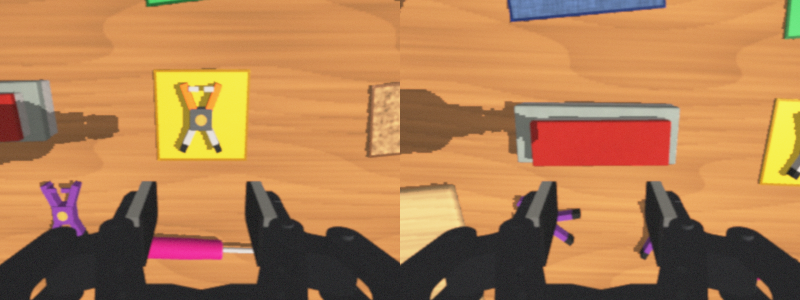

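The left half shows the open clip's pin at crop (201,121), centred on the yellow pad. The right half shows the bare red lid, centred at about crop (600,143). Now the small tin, gripped across its width.

Run:
```python
from h import *
t=cv2.imread("pics/top0.png");m=mask(t,(125,80,40),(150,255,255));m[:115]=0
k=cv2.findNonZero(m[:, 355:445])[:,0]+[355,0];w=np.array([ray(cam("top"),p,.012)[:2] for p in k]);print("purple min x",w[w[:,0].argmin()],w.min(0),w.max(0))
pick((.6017,-.2501),.042,.034,.062,80,lift=.18)
place((.4452,-.272),.129,.0062,.062,lift=.18)
c=cam("wrist");im=snapshot("wrist");cv2.imwrite("pics/w5.png",im)
for k,z in(("red",.027),("blue",.003)):
    for r in rects(c,mask(im,*COL[k]),z,800):print(k,*r)
robot.move_ptp([.58,-.25,.2],down(pose([.58,-.25,.2],.042)[0]))
im=snapshot("wrist");cv2.imwrite("pics/w6.png",im);s=sensors.read_state();print(s["time"],s["position"])
```

```text
purple min x [ 0.4142 -0.2907] [ 0.4142 -0.3498] [ 0.7542 -0.1488]
grip 25.0667 0.04427798960424587 84.22959566116333 [-0.3793 -0.6977  5.5616]
lifted 0.04401413010826822 83.42982888221741 [-0.8388  0.0975 -2.6621]
down 28.4833 [ 0.4449 -0.2717  0.0061] [-2.4011  1.5479  3.69  ] 0.043526253427914365
red [321. 178.] [ 0.4443 -0.2712] [0.0432 0.1335] 1.6997061
blue [322. 167.] [ 0.4452 -0.2728] [0.0675 0.1573] 1.6987098
30.8167 [ 0.5794 -0.2499  0.1993]
```

View pics/w5.png

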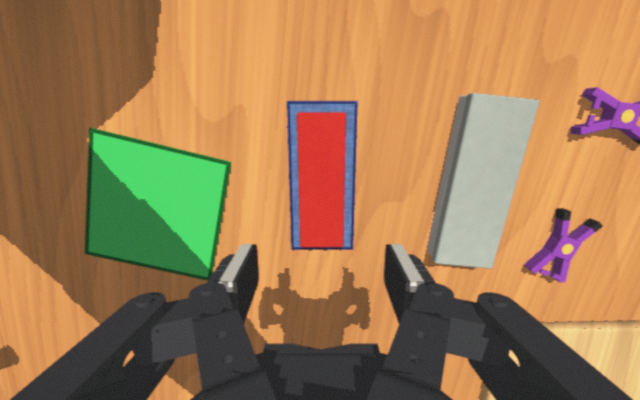

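View pics/w6.png

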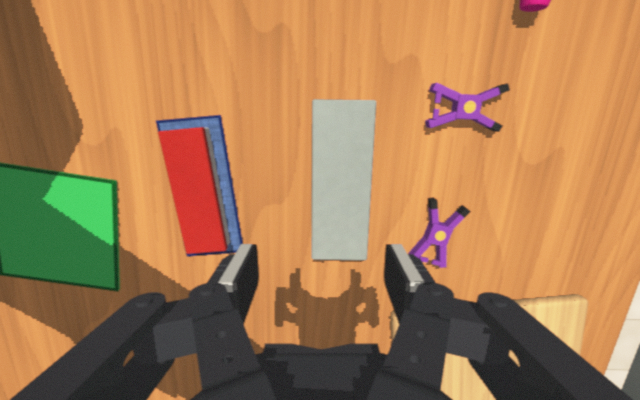

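The first picture shows the red tin at (321,178), within 2 mm of centre on the blue mat and aligned with it. The second shows the bare grey lid at about (343,180), with the nearest purple clip tip at (413,258), clear of the fingers. I take a quick look at the cork mat and measure the grey lid before the last pick.

Run:
```python
from h import *
im=cv2.imread("pics/w6.png");c=cam("wrist")
m=cv2.inRange(cv2.cvtColor(im,cv2.COLOR_BGR2HSV),np.array((0,0,100)),np.array((179,45,220)));m[262:]=0;m[:,:290]=0;m[:,400:]=0
for r in rects(c,m,.032,2000):print("big",*r)
robot.move_ptp([.59,.28,.22],down(pose([.59,.28,.22],.10)[0]))
c=cam("wrist");im=snapshot("wrist");cv2.imwrite("pics/w7.png",im)
hs=cv2.cvtColor(cv2.GaussianBlur(im,(9,9),0),cv2.COLOR_BGR2HSV)
m=cv2.inRange(hs,np.array((8,60,90)),np.array((25,124,255)));m[280:]=0
for r in rects(c,m,.003,3000):print("cork",*r)
```

```text
big [341. 178.] [ 0.5997 -0.2543] [0.0602 0.1687] 1.5987017
cork [431. 187.] [0.4581 0.2904] [0.0501 0.1749] 1.7754544
```

View pics/w7.png

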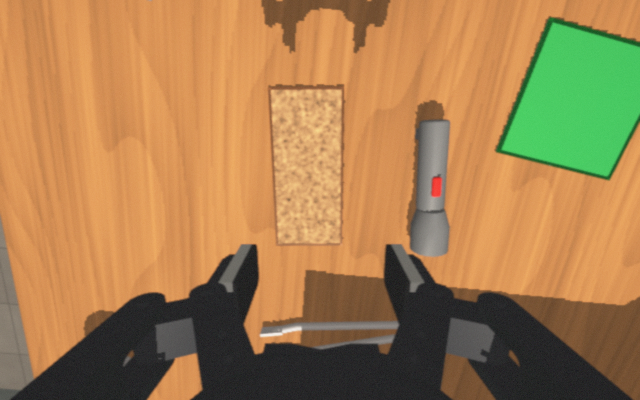

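The cork mat's corners are at (269,86), (343,86), (342,244) and (277,244). The torch is at (432,190), well clear of the fingers.

Run:
```python
from h import *
c=cam("wrist");w=np.array([ray(c,p,.003)[:2] for p in((269,86),(343,86),(342,244),(277,244))])
ctr=w.mean(0);ax=(w[0]+w[1]-w[2]-w[3])/2;yaw=np.arctan2(ax[1],ax[0])%np.pi
print(ctr,np.linalg.norm(ax),np.linalg.norm(w[1]-w[0]),yaw,"vs top (.6061,.2802) 1.673")
assert np.linalg.norm(ctr-[.6061,.2802])<.006 and abs(yaw-1.673)<.06
p=(ctr+[.6061,.2802])/2;y=(yaw+1.673)/2
pick((.600,-.2537),1.599-np.pi/2,.008,.078,100,lift=.16)
place(p,y-np.pi/2,.012,.078,lift=.18)
robot.move_ptp([.50,.15,.25],down(pose([.5,.15,.25],.1)[0]))
im=snapshot("wrist");cv2.imwrite("pics/w8.png",im);c=cam("wrist")
for k in("top","side"):cv2.imwrite(f"pics/{k}9.png",snapshot(k))
print(sensors.read_state()["time"])
```

```text
[0.6055 0.2779] 0.18861172333337575 0.08122205564269447 1.6779065008477438 vs top (.6061,.2802) 1.673
grip 37.05 0.059809978206335615 110.35462975502014 [0.6675 1.59   5.9734]
lifted 0.05972712651499668 109.0006935596466 [-0.1987 -0.3067 -4.475 ]
down 41.85 [0.6053 0.2789 0.0124] [-5.3294 -1.9874  5.4883] 0.05966686289717757
46.0917
```

View pics/top9.png

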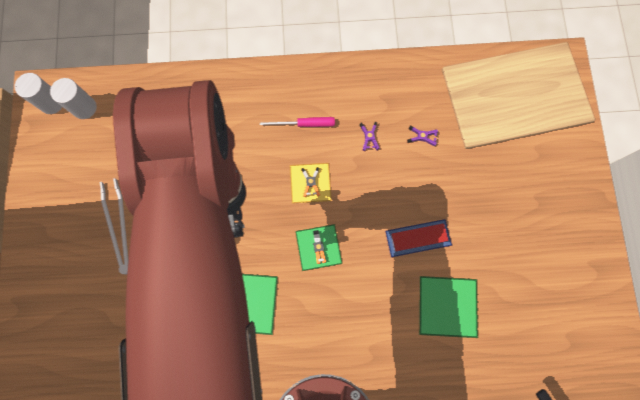

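View pics/side9.png

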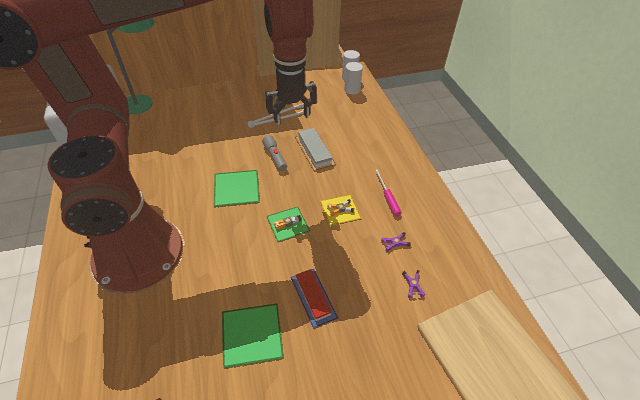

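The top view has the open clip on yellow (311,181), the shut clip on small green (319,246), the red tin on blue (419,237). In the side view the grey tin is on the cork (315,148), with the torch and screwdriver unmoved. The wrist picture serves as a last check of the grey tin's centring.

Run:
```python
from h import *
im=cv2.imread("pics/side9.png");c=cam("side")
m=cv2.inRange(cv2.cvtColor(im,cv2.COLOR_BGR2HSV),np.array((0,0,90)),np.array((179,55,230)));m[:124]=0;m[175:]=0;m[:,:294]=0;m[:,338:]=0
for r in rects(c,m,.035,150):print("big",*r)
t=cv2.imread("pics/top9.png")
for r in rects(cam("top"),mask(t,*COL["red"])*(np.arange(640)>380).astype(np.uint8),.027,200):print("small",*r)
for p in((311,181),(318.8,245.5)):print(ray(cam("top"),p,.02))
```

```text
big [315. 147.] [0.6035 0.2633] [0.0696 0.1933] 1.6754415
small [418. 237.] [ 0.4442 -0.2699] [0.0404 0.1293] 1.7014822
[ 0.6083 -0.0061  0.02  ]
[ 0.4395 -0.0155  0.02  ]
```

View pics/w8.png

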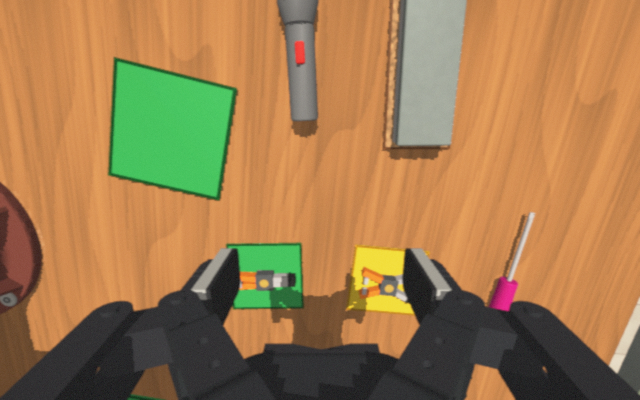

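The side mask includes the tin's wall, so its centre is biased. I take one look straight down and measure again.

Run:
```python
from h import *
robot.move_ptp([.585,.28,.22],down(pose([.585,.28,.22],.10)[0]));robot.pause(.2)
c=cam("wrist");im=snapshot("wrist");cv2.imwrite("pics/w9.png",im)
m=cv2.inRange(cv2.cvtColor(im,cv2.COLOR_BGR2HSV),np.array((0,0,100)),np.array((179,45,220)));m[265:]=0;m[:,:250]=0;m[:,385:]=0
for r in rects(c,m,.035,2000):print("big",*r)
```

```text
big [302. 167.] [0.6054 0.2761] [0.0603 0.1683] 1.6776166
```

View pics/w9.png

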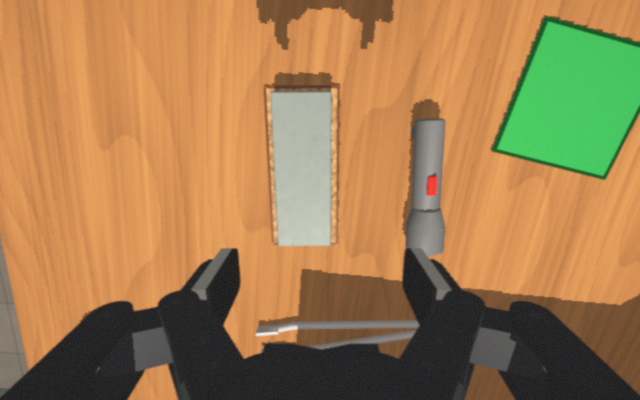

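The grey tin at (302,167) measures (0.6054, 0.2761) at yaw 1.678. That is within about 3 mm of the mat's centre (0.6058, 0.279) and aligned with it, so I hand in.

```bash
python3 -c "
from bench import *
print(hand_in())"
```

```text
the job is handed in; nothing more can be done
None
```

The stack is taken apart and the job is handed in (no verdict came back): both clips are on their pads and both tins on their mats, each about 3 mm or less from centre by the camera, with the torch and screwdriver unmoved in the pictures.

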